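Brush out the sample cup, then hold the spectrometer's sprung lid at the marker

ROBOT

A 6-joint arm with a two-finger parallel gripper is mounted at the origin on the work surface. World frame = base frame: x ahead of the robot, y to its left, z up, the work surface at z = 0. Lengths are in m, angles in rad, forces in N, time in s.
With the tool pointing down it reaches from about 0.4 to 0.825 m from the base axis. Payload 7 kg.
Tool frame: the origin (TCP) lies midway between the tips of the shut fingers; the grasp point (between the pads) lies 19 mm behind it; z points along the fingers, x is the direction in which the jaws open and shut, and the axes are right-handed (so a half turn about z gives the same grasp; the last joint's range is limited). The gripper opens to 88 mm and grips with 3 to 60 N. Pads are 19 mm wide; open, the fingers measure 130 mm over their backs; the gripper's body (78 mm by 193 mm) begins 47 mm behind the grasp point.
Start: joints at [1.479, 0.359, 0.012, 0, -1.224, -0.288], TCP at [0.25, 0.627, 0.227] pointing down, gripper open.
Joint ranges: [-3.07, 3.07], [-1.43, 2.12], [-1.02, 1.25], [-3.03, 1.67], [-3.05, -0], [-3.03, 3.03]. Speed limits (rad/s): [2.39, 2.39, 3.01, 3.14, 3.14, 3.14].

INTERFACE

Orientations are given as [roll, pitch, yaw] about the fixed x, y, z axes, in that order (R = Rz(yaw) Ry(pitch) Rx(roll)).
In Python, from station import status, eyes, workorder gives the robot as it stands.
- The arm moves only by the shell command python3 -m jog 'ROWS' [OPENING] [FORCE]. ROWS is JSON, a list of rows, each a list of 6 numbers: the shift along the world's x, y, z in mm, then the turn, a rotation vector about the world's x, y, z in rad. A call has 1 to 12 rows; each row shifts and turns the pose as measured when the row begins; what a row does not reach is not made up. A row lasts 1/10 s, in which the tool goes at most 50 mm and 8.59 degrees, less where a joint would pass 70% of its speed; a pose out of reach is approached as far as the arm can. A call with a gripper value outside its range is refused whole. OPENING is the opening, from 0 (shut) to 1 (fully open), set as the call begins (- or left out, the last holds). The fingers move at their own pace and stop on an object; FORCE is the grip in N (left out, the last holds). Time passes only in rows, so rows that do not move let the fingers close. It gives the time, the measured TCP pose, the force and the opening at its end, in the units of the state.
- status.get_state(): the state, without advancing time (a new reading comes with each control period).
- eyes.grab_frame(name): name is "scene" or "top" or "wrist"; returns the picture (480x640x3 uint8, blue, green, red); there is no depth.
- eyes.calibration(name): a dict with "camera_matrix" (3x3 intrinsics, pixels), "k1" (the pictures are not rectified: a ray, as slopes to the right and down, at radius r is drawn at 1 + k1 r^2 times it, then the intrinsics apply), "cam_to_world" (4x4, takes a point from camera to world coordinates); the wrist camera has in their place "hand_eye" (4x4, takes a point from camera to tool coordinates, whose origin is the TCP and whose axes are the tool frame's). Camera axes: x right, y up, looking along -z (the intrinsics and any distortion apply to the point x, -y, -z); pixel columns grow to the right and rows downward; lengths in m; the calibration is good to about 2 mm. A picture is of the moment at which its call begins: read the wrist's pose just before it. calibration takes no time and is no camera call.
- workorder.job_done(): hands the job in, once; it reports no verdict.
The state is a dict: "t": time; "q": joint angles; "qd": joint speeds; "joint_efforts": joint torques, N m; "eef_pos": TCP position; "ee_rot": TCP orientation; "force": force on the tool from outside, world axes, zero at the start; "moment": the same for the moment, N m; "width": finger opening in m.
Only numpy, scipy, OpenCV 4.12 (cv2) and the standard library are available. Lean on these libraries where they do the work, as an engineer would, in place of code of your own. Each camera call takes 0.05 s, during which the arm holds its last target. There are 200 camera calls.

TASK

Get the instrument ready for a colleague to load the sample cup: take the brush from its stand and brush out the metal cup with two full strokes, each right down to the bottom and then up past half the cup's depth, and stand the brush back in its stand. Then lift the spectrometer's spring-loaded lid by its handle until the red pointer is level with the green marker on the arc beside it, and finish while still holding it there: do not let go, the spring would shut it. Do not shift the green marker or push the other things on the bench about.

Things in the scene. Friction and masses are not known exactly. Their poses are not given: they have to be found in the camera images.
- brush: long round brush, loose, 220 mm long, 60 g, starting upright in the stand with its handle up. Origin at the centre of the free (lower) end of the bristle head, z along the brush towards the handle. Pale bristle head 24 mm in diameter from z 0 to 50 mm (stiff, does not bend), steel stem 8 mm in diameter up to 130 mm, orange round handle 18 mm in diameter from 130 to 220 mm
- brush_grip (a point): point on the axis of the brush, in the handle, 190 mm from the bristle end (30 mm below the handle's top end)
- cup: aluminium sample cup, 72 mm in outer diameter, 66 mm inside, clamped on a fixed blue base plate 100 x 100 x 12 mm with two black clamps at its +y and -y sides. Origin at the centre of the plate's underside, on the bench; z up. Cup floor at 17 mm, rim at 97 mm above the bench, so 80 mm deep. It cannot move
- cup_floor (a point): centre of the cup's inner floor, z up
- cup_rim (a point): centre of the cup's mouth at rim height, 80 mm above the floor
- stand: fixed white brush stand on a black foot 84 mm in diameter; an upright tube 72 mm high with a bore of 32 mm that widens from 48 mm height to a funnel mouth 58 mm in diameter. Origin on the bench on the tube's axis; the bristle end stands on the bore's floor 8 mm above the origin. Cup and stand can have changed places
- instrument: cream compact spectrometer, fixed, 250 (x) x 340 (y) x 130 mm (top deck). Origin on the bench under the case; its front, where the lid handle is, faces its own -x, case from x -120 to +130 mm. A chamber is under the lid; the lid's hinge axis runs along the instrument's y at x +50 mm, z 141 mm. On its +y side, at y +150 mm, a dark 4 mm steel arc stands up around the hinge axis (radius 175 to 187 mm, up to 0.82 rad) with a thin spoke
- lid (a joint): opening angle of the lid in rad, 0 shut, up to 1.2, growing as the front edge rises. A spring hinge and the lid's weight pull it shut: about 3.5 N at the handle when shut, about 5 N at 0.7 rad, square to the handle's radius (8 N if pushed straight up). Lid 165 x 270 x 21 mm
- lid_handle (a point): middle of the steel handle bar of the lid: round bar 12 mm in diameter along the instrument's y, 124 mm clear between its two end arms; it is carried by the lid, 205 mm before the hinge axis and 45 mm above the plane through the axis, so it stands 35 mm in front of the case and 34 mm above the lid's top when shut (186 mm above the bench), free all round. It swings on a radius of 210 mm about the hinge axis
- lid_hinge (a point): point on the lid's hinge axis in the middle of the lid
- pointer (a point): tip of the red pointer on the lid's +y edge, 168 mm from the hinge axis; turns with the lid
- marker (a joint): angle of the green marker in rad, measured like the lid's angle: the lid is at the mark when both are equal. Stiff friction holds the marker
- mark (a point): where the green marker on the arc points to: the pointer's tip lies here when the lid is at the marked angle. The green block starts 7 mm outside this point, is 34 mm long radially, and carries a 26 x 14 x 16 mm grip
- jar_a: loose closed jar, 52 mm in diameter, 70 mm high, bystander; origin under its centre
- jar_b: loose closed bottle, 48 mm in diameter, 85 mm high, bystander; origin under its centre
- puck: loose brass calibration disc, 40 mm in diameter, 22 mm high, bystander; origin under its centre
- tray: loose grey tray 90 x 120 x 30 mm, bystander; origin under its centre
- spatula: loose spatula 200 mm long lying flat along its own x, bystander; origin under its middle
- mouse: loose black round computer mouse, 60 mm across, 34 mm high, bystander; origin under its centre
Mind the look-alikes: they are no part of the job. Leave any turquoise look-alike of the stand alone.

How it is judged:
On the way, in this order (a step that is already met when the one before it is completed fails the run):
1. first stroke: the bristle end is down at the bottom of the cup, within 25 mm of its floor (horizontal distance between brush and cup_floor below 0.034 m and z of brush in the frame of cup_floor between -0.01 and 0.025 m), for 0.05 s.
2. first stroke: the bristle end is drawn up at least 38 mm above the cup floor (horizontal distance between brush and cup_floor below 0.034 m and z of brush in the frame of cup_floor above 0.038 m), for 0.05 s.
3. second stroke: the bristle end is down at the bottom again (all of step 1), for 0.05 s.
4. second stroke: drawn up again (all of step 2), for 0.05 s.
5. the brush stands released in its stand, with the lid still shut (horizontal distance between brush and stand below 0.014 m and z of brush in the frame of stand below 0.022 m and angle between brush's own z axis and vertical below 0.2 rad and contact force between brush and the fingers below 0.1 N and value of joint lid below 0.05 rad), for 0.1 s.
At the end, for the whole second after the job is handed in: The lid is held still by the gripper's fingers (pushing with more than 1.5 N) with the pointer's tip within 10 mm of the mark (about 3.4 degrees), and the brush stands released in its stand, bristles down on the bore's floor (distance between pointer and mark below 0.01 m and value of joint lid above 0.25 rad and velocity of joint lid between -0.08 and 0.08 rad/s and contact force between lid and the fingers above 1.5 N and horizontal distance between brush and stand below 0.014 m and z of brush in the frame of stand below 0.022 m and angle between brush's own z axis and vertical below 0.2 rad and contact force between brush and the fingers below 0.1 N); the arm keeps its last pose, push and grip.
It fails at once if the green marker is shifted by more than 8 mm (distance of mark from where it was at the start of the episode above 0.008 m).
It fails at once if another thing on the bench is pushed more than 30 mm (distance of any of jar_a, jar_b, puck, tray, spatula, mouse from where it was at the start of the episode above 0.03 m).
It also fails if it takes over 56 s, if anything falls off the work surface, if the arm or the gripper's body presses on something with over 40 N, if the wrist force passes 120 N, or if a joint passes its speed limit or range.

## Working session

There is one attempt and no reset: what is moved stays moved. The work goes in short steps, Python scripts to look and compute and a shell command to move; the robot and the scene stay as the last step left them, time stands still between calls to the robot, and variables do not carry over. Pictures are saved under pics/ and viewed, about 8 in all and at most 12, crops included, and the job is handed in when it is done.

```bash
ls; mkdir -p pics
cat > h.py <<'E'
import numpy as np, cv2
from station import status, eyes, workorder
from scipy.spatial.transform import Rotation as R
def tcp(s=None):
    s=s or status.get_state(); T=np.eye(4); T[:3,:3]=R.from_euler('xyz',s['ee_rot']).as_matrix(); T[:3,3]=s['eef_pos']; return T
def grab(n,f):
    c=eyes.calibration(n); M=np.array(c['cam_to_world']) if 'cam_to_world' in c else tcp()@np.array(c['hand_eye'])
    im=eyes.grab_frame(n); cv2.imwrite(f'pics/{f}.png',im); np.savez(f'pics/{f}.npz',M=M,K=np.array(c['camera_matrix']),k1=c['k1']); return im
def ray(f,u,v):
    d=np.load(f'pics/{f}.npz'); K=d['K']; x=(u-K[0,2])/K[0,0]; y=(v-K[1,2])/K[1,1]
    rd=np.hypot(x,y); r=rd
    for _ in range(30): r=rd/(1+d['k1']*r*r)
    s=r/rd if rd>0 else 1
    v=d['M'][:3,:3]@np.array([x*s,-y*s,-1]); return d['M'][:3,3],v/np.linalg.norm(v)
def plane(f,u,v,z):
    o,d=ray(f,u,v); return o+d*(z-o[2])/d[2]
def tri(*obs):
    A=np.zeros((3,3));b=np.zeros(3);rs=[ray(*o) for o in obs]
    for o,d in rs:
        P=np.eye(3)-np.outer(d,d);A+=P;b+=P@o
    p=np.linalg.solve(A,b); return p,[np.linalg.norm(np.cross(p-o,d)) for o,d in rs]
def proj(f,p):
    d=np.load(f'pics/{f}.npz'); q=np.linalg.inv(d['M'])@np.append(p,1); x,y=q[0]/-q[2],-q[1]/-q[2]; s=1+d['k1']*(x*x+y*y)
    return d['K'][0,0]*x*s+d['K'][0,2],d['K'][1,1]*y*s+d['K'][1,2]
E
python3 - <<'E'
from h import *
print(status.get_state()); np.set_printoptions(precision=3,suppress=True)
for n in ('scene','top'):
    grab(n,n+'0'); print(np.load(f'pics/{n}0.npz')['M'])
print(eyes.calibration('wrist')); print([x for x in dir(workorder) if x[0]!='_'])
E
```

```text
pics
{'t': 0.0, 'q': array([ 1.47911608e+00,  3.59390715e-01,  1.10521475e-02, -3.38347025e-04,
       -1.22407188e+00, -2.88119678e-01]), 'qd': array([-5.59362995e-04,  1.97813580e-03, -8.47127534e-05,  2.91521779e-04,
        7.11614269e-04,  8.76157824e-04]), 'joint_efforts': array([-8.58264157e-04, -5.82719421e+01,  2.93044227e+01,  6.99798077e+00,
        6.82516897e-03, -1.62788510e-04]), 'eef_pos': array([0.25008216, 0.62644483, 0.2256194 ]), 'ee_rot': array([-3.14143891e+00, -1.63797146e-03, -1.95071161e+00]), 'force': array([ 0.00706757, -0.02079154,  0.47906747]), 'moment': array([ 0.03791626, -0.01007169, -0.03026457]), 'width': 0.08776249239844246}
[[-0.879 -0.286  0.382  0.965]
 [ 0.478 -0.527  0.703  0.859]
 [ 0.     0.8    0.599  0.861]
 [ 0.     0.     0.     1.   ]]
[[-0.013  0.988 -0.152  0.362]
 [-1.    -0.009  0.03   0.035]
 [ 0.028  0.153  0.988  1.149]
 [ 0.     0.     0.     1.   ]]
{'camera_matrix': array([[332.591,   0.   , 319.888],
       [  0.   , 332.591, 239.1  ],
       [  0.   ,   0.   ,   1.   ]]), 'k1': -0.01875245428769396, 'hand_eye': array([[ 1.   , -0.   ,  0.001, -0.   ],
       [-0.   , -0.967, -0.256, -0.068],
       [ 0.001,  0.256, -0.967, -0.158],
       [ 0.   ,  0.   ,  0.   ,  1.   ]])}
['job_done']
```

View pics/scene0.png

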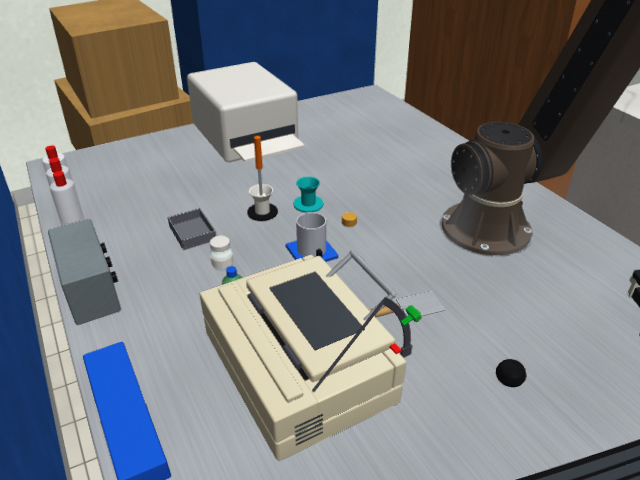

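View pics/top0.png

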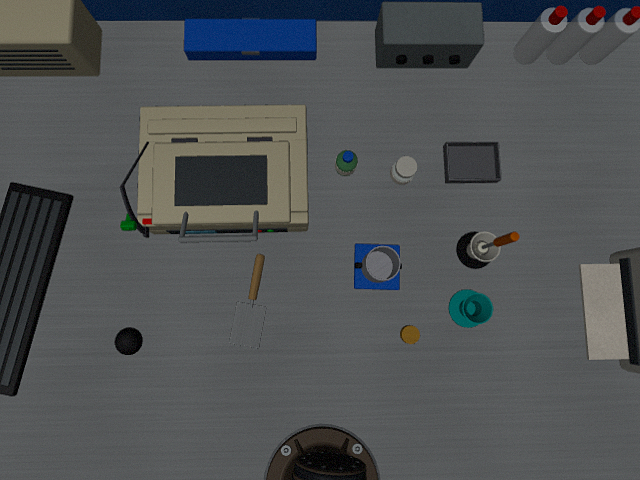

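Scene: the brush (orange handle 258,152) stands in the white stand with the black foot at (262,203). The turquoise look-alike is at (308,195), the cup at (311,235), the lid bar runs (352,254)–(397,300), the green marker is at (412,315) and the red pointer at (396,349). Top: stand (480,248), look-alike (470,308), cup (380,265), bar (182,240)–(257,238), marker (128,225).

The candidates for the stand are white at top (480,248) and turquoise at (470,308). The white one fits: it has a black foot and holds the brush. I'll confirm it in a crop.

Run:
```python
from h import *
np.set_printoptions(precision=4,suppress=True)
def blobs(f,lo,hi,mn=8):
    im=cv2.imread(f'pics/{f}.png'); m=cv2.inRange(cv2.cvtColor(im,cv2.COLOR_BGR2HSV),lo,hi)
    n,l,s,c=cv2.connectedComponentsWithStats(m)
    return [(s[i].tolist(),c[i].round(1).tolist()) for i in range(1,n) if s[i][4]>=mn]
for f in ('scene0','top0'):
    for nm,lo,hi in (('orange',(5,180,90),(14,255,255)),('green',(50,150,60),(70,255,255)),('red',(0,180,90),(3,255,255)),('blue',(105,180,60),(125,255,255))):
        print(f,nm,blobs(f,lo,hi,20))
a=cv2.imread('pics/scene0.png')[120:370,220:440]; b=cv2.imread('pics/top0.png')[90:330,110:330]; c=cv2.imread('pics/top0.png')[210:350,340:540]
r=lambda i,w,h:cv2.resize(i,(w,h),interpolation=cv2.INTER_CUBIC)
o=np.zeros((600,800,3),np.uint8); 
o[:,:]=0
o[:500,:440][:]=r(a,440,500); o[:360,440:770]=np.clip(r(b,330,360)*1.6,0,255); o[360:584,440:760]=np.clip(r(c,320,224)*1.6,0,255)
cv2.imwrite('pics/crop1.png',o)
print(proj('top0',status.get_state()['eef_pos']))
```

```text
scene0 orange [([254, 136, 8, 33, 185], [257.9, 151.5])]
scene0 green [([401, 305, 20, 21, 213], [411.1, 315.3])]
scene0 red [([46, 146, 20, 40, 371], [55.5, 165.9]), ([390, 343, 12, 11, 68], [395.1, 348.0])]
scene0 blue [([196, 0, 182, 100, 14001], [293.6, 40.1]), ([0, 167, 66, 313, 10960], [21.5, 368.5]), ([286, 241, 17, 18, 146], [293.6, 249.5]), ([322, 242, 16, 19, 168], [329.2, 252.9]), ([227, 267, 10, 10, 87], [231.1, 271.5]), ([83, 342, 88, 138, 6561], [124.7, 415.9])]
top0 orange [([510, 232, 9, 9, 51], [514.5, 236.0])]
top0 green [([120, 214, 15, 16, 142], [127.3, 223.7])]
top0 red [([555, 6, 13, 11, 89], [560.7, 11.1]), ([593, 6, 12, 11, 79], [598.9, 11.3]), ([631, 7, 9, 11, 73], [635.6, 11.8]), ([143, 219, 9, 5, 41], [146.8, 221.0])]
top0 blue [([184, 18, 132, 39, 4404], [249.5, 34.7]), ([198, 53, 44, 7, 137], [220.5, 55.2]), ([243, 53, 33, 7, 71], [260.8, 55.5]), ([286, 53, 9, 5, 20], [290.6, 55.0]), ([343, 151, 10, 11, 93], [347.6, 156.1]), ([355, 244, 26, 19, 249], [362.2, 250.9]), ([384, 245, 16, 11, 63], [394.8, 247.8]), ([354, 268, 45, 22, 514], [373.5, 281.8])]
(np.float64(-45.53652140620966), np.float64(380.2557681033784))
```

View pics/crop1.png

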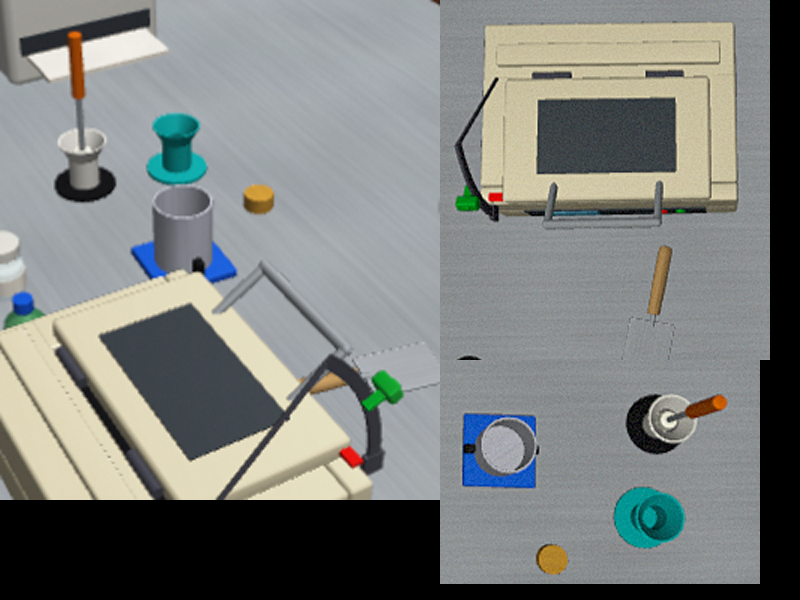

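The crop confirms it: the brush stands in the white funnel stand on the black foot (top 484,248 at the mouth). The turquoise one at (470,308) is empty and stays alone. Now triangulating.

Run:
```python
from h import *
np.set_printoptions(precision=4,suppress=True)
S,T='scene0','top0'
def t(n,s,p): q,e=tri((S,*s),(T,*p)); print(n,q,np.round(e,4)); return q
t('handle centroid',(257.9,151.5),(507.5,238.5))
t('handle top',(257.5,138),(516.5,236))
t('handle bottom',(259,168),(498,241))
t('stand mouth',(261,191.5),(483.7,248.1))
t('cup rim',(311.5,222),(382.5,263.7))
a=t('bar L',(394,296),(180,240)); b=t('bar R',(351.5,252.5),(257.3,238))
print('mid',(a+b)/2,'len',np.linalg.norm(a-b),'yaw',np.arctan2(-(a-b)[0],(a-b)[1]))
t('green',(411.1,315.3),(127.3,223.7)); t('red',(395.1,348),(146.8,221))
# plate
print('plate',[plane(T,340+(x-440)/1.6,210+(y-360)/1.6,.012) for x,y in((463,414),(535,414),(535,487),(463,487))])
# foot black circle top, tall things
im=cv2.imread('pics/top0.png'); m=(im.max(2)<35).astype(np.uint8); 
cs=[c for c in cv2.findContours(m[215:290,445:515].copy(),0,2)[0] if len(c)>20]
for c in cs:
    h=cv2.convexHull(c).reshape(-1,2)+[445,215]; l=h[h[:,0]<478]
    P=np.array([plane(T,*p,.006)[:2] for p in l.astype(float)]); A=np.c_[2*P,np.ones(len(P))]; s=np.linalg.lstsq(A,(P**2).sum(1),rcond=None)[0]; print('foot',s[:2],np.sqrt(s[2]+s[:2]@s[:2]))
print('case top corners z.13:',[plane(T,110+(x-440)/1.5,90+y/1.5,.13) for x,y in((485,25),(735,23),(737,211))])
for n,p,z in(('jarb',(346,157),.08),('jara',(404,165),.07),('puck',(410,334),.022),('turq',(478,308),.072),('spatula',(250,300),.01),('mouse',(128,341),.034)): print(n,plane(T,*p,z))
```

```text
handle centroid [ 0.4886 -0.3535  0.1848] [0.0009 0.0009]
handle top [ 0.4874 -0.3548  0.2222] [0.0017 0.0017]
handle bottom [ 0.4896 -0.3528  0.1375] [0.0013 0.0013]
stand mouth [ 0.4865 -0.3507  0.0653] [0.0017 0.0017]
cup rim [ 0.4522 -0.1294  0.09  ] [0. 0.]
bar L [0.4922 0.2625 0.1816] [0.0005 0.0005]
bar R [0.4944 0.1188 0.1826] [0.0007 0.0007]
mid [0.4933 0.1907 0.1821] len 0.14375737146518924 yaw 0.015073189465943158
green [0.5188 0.3479 0.2187] [0.001 0.001]
red [0.5362 0.3372 0.1405] [0.0001 0.0001]
plate [array([ 0.5036, -0.0806,  0.012 ]), array([ 0.5026, -0.1805,  0.012 ]), array([ 0.4023, -0.1767,  0.012 ]), array([ 0.4035, -0.0782,  0.012 ])]
foot [ 0.4883 -0.3491] 0.04067417217519393
case top corners z.13: [array([0.7748, 0.3631, 0.13  ]), array([0.7769, 0.0229, 0.13  ]), array([0.5159, 0.0229, 0.13  ])]
jarb [ 0.6814 -0.0603  0.08  ]
jara [ 0.666  -0.1859  0.07  ]
puck [ 0.3067 -0.1942  0.022 ]
turq [ 0.3598 -0.3277  0.072 ]
spatula [0.3834 0.1485 0.01  ]
mouse [0.3013 0.399  0.034 ]
```

Everything is located: the stand is at about (0.488, -0.350), the cup at (0.4525, -0.129) and the bar middle at (0.493, 0.191, 0.184). The hinge is at x≈0.698, and the green marker gives an angle of about 0.41 rad. I'm moving over the top to the brush with the jaws turned along x.

```bash
python3 -m jog '[[30,-33,17,0,0,-0.11],[30,-33,17,0,0,-0.11],[30,-33,17,0,0,-0.11],[30,-33,17,0,0,-0.11],[30,-33,17,0,0,-0.11],[30,-33,17,0,0,-0.11],[14,-46,0,0,0,-0.11],[14,-46,0,0,0,-0.11],[14,-46,0,0,0,-0.11],[14,-46,0,0,0,-0.11],[14,-46,0,0,0,-0.11]]' 1 20
```

```text
t: 1.2
eef_pos: [0.5029, 0.1845, 0.3242]
ee_rot: [-3.139, -0.012, 3.084]
force: [1.8, 0.1, 0.0]
width: 0.0876
```

```bash
python3 -m jog '[[-1,-46,0,0,0.01,0.02],[-1,-46,0,0,0,0.02],[-1,-46,0,0,0,0.02],[-1,-46,0,0,0,0],[-1,-46,0,0,0,0],[-1,-46,0,0,0,0],[-1,-46,0,0,0,0],[-1,-46,0,0,0,0],[-1,-46,0,0,0,0],[-2,-46,-8,0,0,0],[-2,-46,-10,0,0,0],[-2,-30,-10,0,0,0]]'
python3 - <<'E'
from h import *
import time
im=grab('wrist','w1'); s=status.get_state(); print(s['eef_pos'],s['ee_rot'])
print(proj('w1',[.488,-.354,.228]),proj('w1',[.488,-.35,.072]))
E
```

```text
t: 2.4
eef_pos: [0.4823, -0.3755, 0.2941]
ee_rot: [-3.138, -0.023, 3.141]
force: [0.8, -0.2, 0.5]
width: 0.0876
[ 0.4812696  -0.3778297   0.29141743] [-3.13889734 -0.02653174  3.13940192]
(np.float64(309.77799816805697), np.float64(280.4715306429507)) (np.float64(310.6921612669071), np.float64(234.0917625870555))
```

View pics/w1.png

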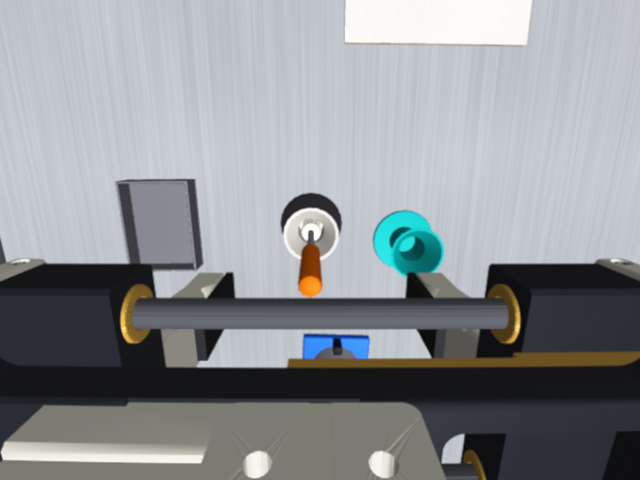

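The handle top is at (310,286) and the funnel mouth at (310,235). Both are centred between the fingers and agree with triangulation to within about 3 mm. Descending onto the handle.

```bash
python3 -m jog '[[7,26,-10,0,-0.026,0],[0,0,-30,0,0,0],[0,0,-30,0,0,0],[0,0,-30,0,0,0],[0,0,-10,0,0,0],[0,0,0,0,0,0]]' && python3 -c "
from h import *
s=status.get_state();print(s['eef_pos'],s['ee_rot'])"
```

```text
t: 3.05
eef_pos: [0.4858, -0.3537, 0.1749]
ee_rot: [-3.141, -0.004, 3.133]
force: [-0.1, -0.6, 0.5]
width: 0.0878
[ 0.4858284 -0.3537181  0.1749293] [-3.14058795 -0.00419458  3.1327421 ]
```

```bash
python3 -m jog '[[2,2,3,0,0,0],[0,0,0,0,0,0],[0,0,0,0,0,0],[0,0,0,0,0,0],[0,0,0,0,0,0],[0,0,0,0,0,0],[0,0,0,0,0,0],[0,0,0,0,0,0]]' 0.1 25
```

```text
t: 3.85
eef_pos: [0.4909, -0.3527, 0.1844]
ee_rot: [-3.137, 0.003, 3.134]
force: [-0.6, -0.2, -0.9]
width: 0.0289
```

```bash
python3 -m jog '[[0,0,-3,0,0,0],[0,0,0,0,0,0],[0,0,0,0,0,0],[0,0,0,0,0,0],[0,0,0,0,0,0]]' 0 30
```

```text
t: 4.35
eef_pos: [0.4906, -0.3527, 0.1808]
ee_rot: [-3.137, 0.003, 3.134]
force: [0.2, 0.2, 0.6]
width: 0.0175
```

```bash
python3 -m jog '[[0,0,30,0,0,0],[0,0,45,0,0,0],[0,0,45,0,0,0],[0,0,10,0,0,0],[-5,30,0,0,0,0],[-7,45,0,0,0,0],[-7,45,0,0,0,0],[-7,45,0,0,0,0],[-7,45,0,0,0,0],[-3,10,0,0,0,0],[0,0,0,0,0,0]]'
python3 - <<'E'
from h import *
grab('scene','s2');grab('top','t2')
o=np.hstack([cv2.resize(cv2.imread('pics/s2.png')[60:280,230:390],(400,550)),cv2.resize(np.clip(cv2.imread('pics/t2.png')[180:345,340:460].astype(int)*1.5,0,255).astype(np.uint8),(400,550))])
cv2.imwrite('pics/c2.png',o); s=status.get_state();print(s['eef_pos'],s['ee_rot'],s['width'])
E
```

```text
t: 5.45
eef_pos: [0.4499, -0.1254, 0.3116]
ee_rot: [-3.141, -0.001, 3.13]
force: [0.6, 0.6, -0.6]
width: 0.0172
[ 0.45037335 -0.12680547  0.31145411] [-3.14063043e+00 -1.49565689e-03  3.12821845e+00] 0.017419004235763366
```

View pics/c2.png

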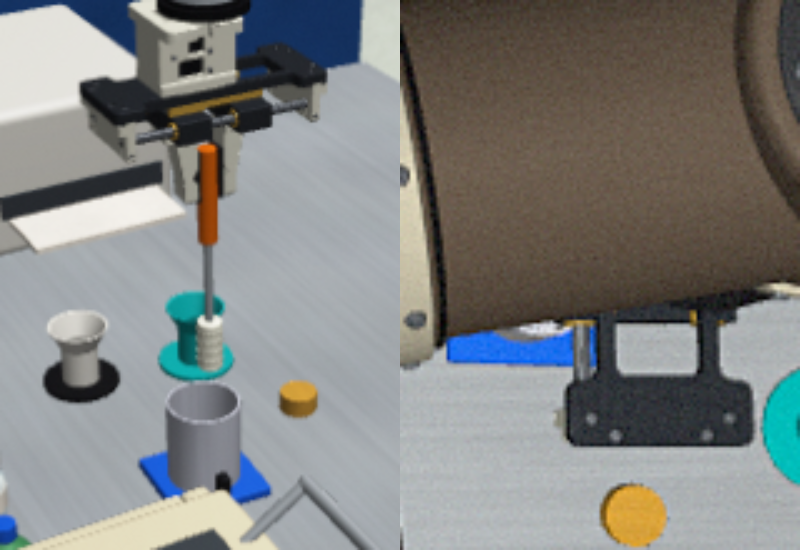

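The brush hangs vertically in the jaws above the cup mouth, with its bristle end at scene (313.6,207). I'll check where that ray meets the expected height.

Run:
```python
from h import *
for z in (.128,.138,.148): print(z,plane('s2',313.6,207.2,z))
print('bottom expected px',proj('s2',[.4504,-.1268,.138]),'top expected',proj('s2',[.4504,-.1268,.358]),'seen top', (230+206/2.5,60+146/2.5))
```

```text
0.128 [ 0.44451221 -0.13252018  0.128     ]
0.138 [ 0.45160743 -0.11899825  0.138     ]
0.148 [ 0.45870265 -0.10547633  0.148     ]
bottom expected px (np.float64(312.49126470000675), np.float64(205.4561354807288)) top expected (np.float64(311.6265666116353), np.float64(118.10904241645784)) seen top (312.4, 118.4)
```

```bash
python3 -m jog '[[2,-2,-30,0,0,0],[0,0,-35,0,0,0],[0,0,-30,0,0,0],[0,0,-10,0,0,0],[0,0,0,0,0,0],[0,0,0,0,0,0]]' && python3 -c "
from h import *
s=status.get_state();print(s['eef_pos'],s['width'])"
```

```text
t: 6.15
eef_pos: [0.4545, -0.1355, 0.2042]
ee_rot: [-3.138, -0.0, 3.121]
force: [-0.7, -0.2, 0.1]
width: 0.0173
[ 0.4544673  -0.13548395  0.20422778] 0.01726451452075172
```

```bash
python3 -m jog '[[-1,4,-5,0,0,0],[0,0,0,0,0,0],[0,0,0,0,0,0]]'; python3 -m jog '[[0,0,35,0,0,0],[0,0,25,0,0,0],[0,0,0,0,0,0],[0,0,0,0,0,0]]'; python3 -m jog '[[0,0,-30,0,0,0],[0,0,-30,0,0,0],[0,0,0,0,0,0],[0,0,0,0,0,0]]'
```

```text
t: 6.45
eef_pos: [0.4554, -0.1317, 0.2019]
ee_rot: [-3.138, 0.004, 3.12]
force: [0.1, -0.4, -0.3]
width: 0.0177
t: 6.85
eef_pos: [0.4556, -0.1311, 0.2656]
ee_rot: [-3.139, 0.007, 3.121]
force: [0.4, -0.0, -1.5]
width: 0.0171
t: 7.25
eef_pos: [0.4556, -0.131, 0.2047]
ee_rot: [-3.139, 0.009, 3.122]
force: [0.2, 0.3, 0.0]
width: 0.0172
```

```bash
python3 -m jog '[[0,0,-4,0,0,0],[0,0,0,0,0,0],[0,0,0,0,0,0]]'; python3 -m jog '[[0,0,35,0,0,0],[0,0,25,0,0,0],[0,0,0,0,0,0],[0,0,40,0,0,0],[0,0,10,0,0,0],[0,0,0,0,0,0]]'; python3 -m jog '[[5,-30,0,0,-0.01,0.02],[7,-45,0,0,0,0],[7,-45,0,0,0,0],[7,-45,0,0,0,0],[7,-40,0,0,0,0],[2,-10,0,0,0,0],[0,0,0,0,0,0],[0,0,0,0,0,0]]'
python3 - <<'E'
from h import *
grab('scene','s3'); s=status.get_state();print(s['eef_pos'],s['ee_rot'],s['width'])
grab('wrist','w3')
cv2.imwrite('pics/c3.png',np.hstack([cv2.resize(cv2.imread('pics/s3.png')[60:240,190:330],(420,540)),cv2.imread('pics/w3.png')[0:360,160:500]]) if 0 else cv2.resize(cv2.imread('pics/s3.png')[60:240,190:330],(420,540)))
e=s['eef_pos'];b=[e[0],e[1],e[2]-.173]
print('exp bottom',proj('s3',b),'top',proj('s3',[e[0],e[1],e[2]+.047]),'stand mouth',proj('s3',[.488,-.35,.072]))
E
```

```text
t: 7.55
eef_pos: [0.4569, -0.131, 0.2029]
ee_rot: [-3.138, 0.012, 3.123]
force: [1.1, -1.1, -0.0]
width: 0.0174
t: 8.15
eef_pos: [0.4568, -0.131, 0.3183]
ee_rot: [-3.139, 0.014, 3.123]
force: [-0.1, 0.0, -1.5]
width: 0.0175
t: 8.95
eef_pos: [0.4909, -0.3525, 0.3105]
ee_rot: [3.14, 0.021, -3.137]
force: [0.5, 0.2, -0.6]
width: 0.0171
[ 0.49097407 -0.3520969   0.31060577] [ 3.13961493  0.0214793  -3.13598959] 0.01762115742430273
exp bottom (np.float64(258.1123583269624), np.float64(168.07480282601534)) top (np.float64(252.29707871880868), np.float64(86.96862155798078)) stand mouth (np.float64(261.03784444529606), np.float64(189.76757120909298))
```

View pics/c3.png

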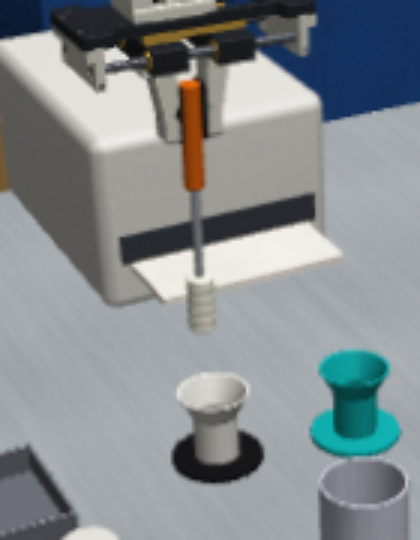

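The bristle end at scene (257,170) is in line above the stand mouth at (261,190), and the hand is back at its pick position. Taking out the tilt, then lowering.

```bash
python3 -m jog '[[0,0,-20,0,0.021,0],[0,0,-30,0,0,0],[0,0,-20,0,0,0],[0,0,0,0,0,0]]'; python3 -m jog '[[0,0,-20,0,0,0],[0,0,-20,0,0,0],[0,0,-10,0,0,0],[0,0,0,0,0,0]]'
```

```text
t: 9.45
eef_pos: [0.4916, -0.3471, 0.2401]
ee_rot: [3.141, 0.004, -3.13]
force: [-1.0, -0.0, -0.3]
width: 0.0173
t: 9.85
eef_pos: [0.4915, -0.3467, 0.1948]
ee_rot: [-3.136, 0.004, -3.124]
force: [-2.1, -1.1, -1.9]
width: 0.0176
```

```bash
python3 -m jog '[[-1,-3,-8,0,0,0],[0,0,-4,0,0,0],[0,0,0,0,0,0]]'; python3 -m jog '[[0,0,0,0,0,0],[0,0,0,0,0,0],[0,0,0,0,0,0],[0,0,0,0,0,0]]' 1
```

```text
t: 10.15
eef_pos: [0.4917, -0.3495, 0.184]
ee_rot: [-3.136, 0.007, -3.123]
force: [-1.3, -0.3, -1.9]
width: 0.0178
t: 10.55
eef_pos: [0.4941, -0.3498, 0.1856]
ee_rot: [-3.134, 0.012, -3.123]
force: [0.3, -0.2, 0.1]
width: 0.0437
```

```bash
python3 -m jog '[[-4,0,0,0,0.01,0],[0,0,0,0,0,0],[0,0,0,0,0,0],[0,0,0,0,0,0],[0,0,0,0,0,0]]'; python3 -m jog '[[0,0,30,0,0,0],[0,0,45,0,0,0],[0,0,45,0,0,0],[0,20,20,0,0,0],[0,40,0,0,0,0],[0,45,0,0,0,0],[0,45,0,0,0,0],[0,45,0,0,0,0],[-5,45,0,0,0,0]]'
python3 - <<'E'
from h import *
grab('scene','s4'); grab('top','t4')
for f in ('s4','t4'):
    m=cv2.inRange(cv2.cvtColor(cv2.imread(f'pics/{f}.png'),cv2.COLOR_BGR2HSV),(5,180,90),(14,255,255)); n,l,s,c=cv2.connectedComponentsWithStats(m); print(f,[(s[i].tolist(),c[i].round(1)) for i in range(1,n) if s[i][4]>20])
E
```

```text
t: 11.05
eef_pos: [0.4902, -0.3498, 0.1861]
ee_rot: [-3.134, 0.002, -3.122]
force: [-1.6, -0.4, 0.7]
width: 0.0833
t: 11.95
eef_pos: [0.4825, -0.1063, 0.33]
ee_rot: [-3.136, 0.001, -3.132]
force: [1.5, 0.6, 0.4]
width: 0.0877
s4 [([253, 136, 8, 34, 187], array([256.8, 152.2]))]
t4 [([493, 230, 25, 15, 129], array([505.1, 237.2]))]
```

The orange blob is back where it started (256.8,152.2 against 257.9,151.5), so the brush stands in its stand. Next, move above the handle bar with the jaws half open.

```bash
python3 -m jog '[[2,45,0,0,0,0],[2,45,0,0,0,0],[2,45,-5,0,0,0],[2,45,-10,0,0,0],[2,45,-10,0,0,0],[2,45,-10,0,0,0],[0,15,-5,0,0,0],[0,0,0,0,0,0]]' 0.6 40
python3 - <<'E'
from h import *
grab('wrist','w5'); s=status.get_state();print(s['eef_pos'],s['ee_rot'],s['width'])
for p in ([.4922,.2625,.184],[.4944,.1188,.184],[.4933,.1907,.184]): print(proj('w5',p))
cv2.imwrite('pics/c5.png',cv2.imread('pics/w5.png')[60:480])
E
```

```text
t: 12.85
eef_pos: [0.4936, 0.1908, 0.2907]
ee_rot: [-3.137, 0.006, -3.128]
force: [-0.2, -0.5, 0.3]
width: 0.0527
[0.49374484 0.19006363 0.29104031] [-3.13745766  0.00656103 -3.12846069] 0.05261216121464668
(np.float64(321.069540942558), np.float64(316.72594942318665))
(np.float64(320.9501026961775), np.float64(146.59675933811795))
(np.float64(321.01427074823374), np.float64(237.35779567619903))
```

View pics/w5.png

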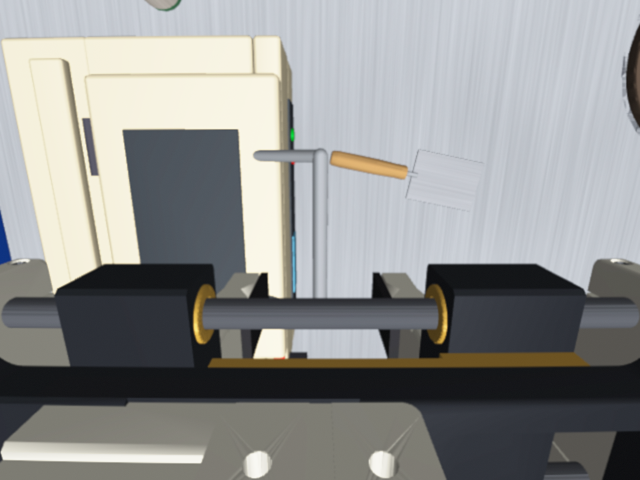

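The bar runs down column 320 (rows 150–300), as predicted at 321 and midway between the fingers. Descending and gripping.

```bash
python3 -m jog '[[0,0,-35,0,0,0],[0,0,-40,0,0,0],[0,0,-30,0,0,0],[0,0,-12,0,0,0],[0,0,0,0,0,0]]' && python3 -m jog '[[0,0,0,0,0,0],[0,0,0,0,0,0],[0,0,0,0,0,0],[0,0,0,0,0,0],[0,0,0,0,0,0],[0,0,0,0,0,0],[0,0,0,0,0,0],[0,0,0,0,0,0]]' 0 40
```

```text
t: 13.4
eef_pos: [0.4957, 0.184, 0.1742]
ee_rot: [-3.14, 0.012, -3.133]
force: [-0.3, -0.4, 0.5]
width: 0.0528
t: 14.2
eef_pos: [0.4948, 0.1829, 0.1788]
ee_rot: [3.139, 0.013, -3.136]
force: [1.7, -1.4, -2.1]
width: 0.0106
```

The grip drifted upwards and sits at the finger tips. I'll open, go lower and grip again.

```bash
python3 -m jog '[[0,0,0,0,0,0],[0,0,0,0,0,0],[0,0,-6,0,0,0],[0,0,-8,0,0,0]]' 0.45 && python3 -m jog '[[0,0,-1,0,0,0],[0,0,-1,0,0,0],[0,0,-1,0,0,0],[0,0,-1,0,0,0],[0,0,-1,0,0,0]]' 0 50
```

```text
t: 14.6
eef_pos: [0.4957, 0.1836, 0.1652]
ee_rot: [3.138, 0.015, -3.135]
force: [-0.1, -0.4, 0.3]
width: 0.0362
t: 15.1
eef_pos: [0.495, 0.1831, 0.1581]
ee_rot: [3.139, 0.013, -3.135]
force: [-4.2, 0.5, 7.5]
width: 0.0102
```

```bash
python3 -m jog '[[2,0,10,0,0,0],[3,0,10,0,0,0],[3,0,10,0,0,0],[4,0,10,0,0,0],[4,0,9,0,0,0],[5,0,9,0,0,0]]'
python3 - <<'E'
from h import *
for f in('scene','top'):
    grab(f,f+'6'); im=cv2.imread(f'pics/{f}6.png'); h=cv2.cvtColor(im,cv2.COLOR_BGR2HSV)
    for n,lo,hi in(('green',(50,150,60),(70,255,255)),('red',(0,180,70),(3,255,255))):
        k,l,s,c=cv2.connectedComponentsWithStats(cv2.inRange(h,lo,hi)); print(f,n,[(s[i].tolist(),c[i].round(1).tolist()) for i in range(1,k) if s[i][4]>8 and c[i][0]<480 and c[i][0]>90])
s=status.get_state();print(s['eef_pos'],s['ee_rot'],s['force'],s['width'])
cv2.imwrite('pics/c6.png',np.hstack([cv2.resize(cv2.imread('pics/scene6.png')[220:380,300:440],(525,600)),cv2.resize(cv2.imread('pics/top6.png')[140:250,100:150],(272,600))]))
E
```

```text
t: 15.7
eef_pos: [0.5164, 0.1832, 0.2171]
ee_rot: [3.14, 0.009, -3.136]
force: [1.8, 2.1, -8.7]
width: 0.0105
scene green [([401, 305, 20, 21, 213], [411.1, 315.3])]
scene red [([389, 325, 11, 12, 73], [394.1, 330.4])]
top green [([267, 230, 6, 2, 10], [269.5, 230.4])]
top red [([256, 230, 6, 2, 12], [258.5, 230.5])]
[0.51679762 0.18325115 0.21788469] [ 3.13951041  0.01002031 -3.1364174 ] [-2.85209828  1.75435721 -4.31261418] 0.010460259748962822
```

View pics/c6.png

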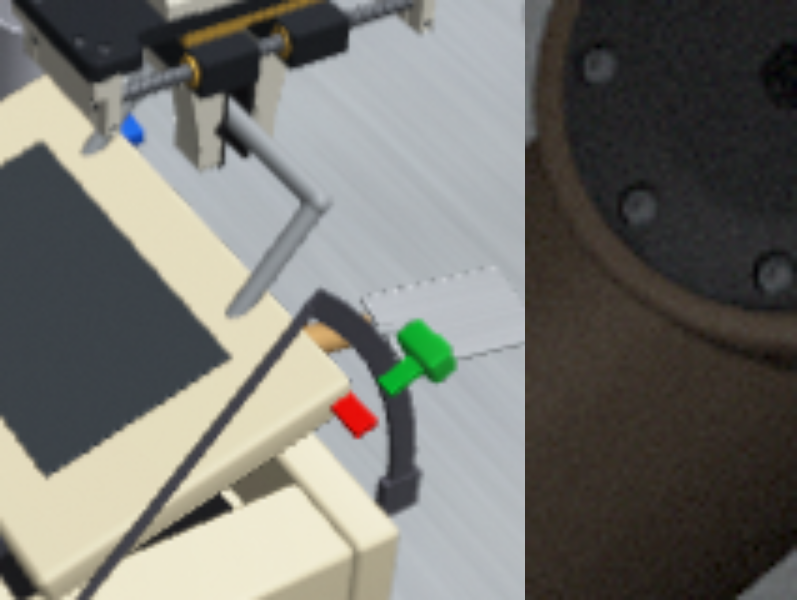

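The lid is part-way open: red pointer at scene (394,330), inner end of the green block at about (402,322), with the marker unmoved. I'll fit both angles from the scene view.

Run:
```python
from h import *
np.set_printoptions(precision=3,suppress=True)
y0=.015; ex=np.array([np.cos(y0),np.sin(y0),0]); ey=np.array([-np.sin(y0),np.cos(y0),0]); mid=np.array([.4933,.1907,0]); hin=mid+.205*ex+np.array([0,0,.141])
def P(r,th,y): return hin+y*ey+r*(-np.cos(th)*ex+np.sin(th)*np.array([0,0,1]))
def ang(f,u,v,y):
    o,d=ray(f,u,v); t=((hin+y*ey-o)@ey)/(d@ey); q=o+t*d-hin; a,b=-q@ex,q[2]; return np.array([np.hypot(a,b),np.arctan2(b,a)])
def ctr(f,lo,hi):
    m=cv2.inRange(cv2.cvtColor(cv2.imread(f'pics/{f}.png'),cv2.COLOR_BGR2HSV),lo,hi); m[:,:380]=0; m[:,440:]=0; ys,xs=np.nonzero(m); return np.c_[xs,ys]
for f in('scene0','scene6'):
    p=ctr(f,(0,180,70),(3,255,255)); 
    for y in(.140,.146,.150):
        A=np.array([ang(f,*q,y) for q in p]); print(f,'red y',y,'mean',A.mean(0),'rmax',A[:,0].max(),'ang at outer',A[A[:,0]>A[:,0].max()-.004][:,1].mean())
p=ctr('scene0',(50,150,60),(70,255,255))
for y in(.150,.155,.160):
    A=np.array([ang('scene0',*q,y) for q in p]); i=A[:,0]<A[:,0].min()+.012; print('green y',y,'mean',A.mean(0),'rmin/max',A[:,0].min(),A[:,0].max(),'inner ang',A[i][:,1].mean())
for th in(.4,.45,.5): print(th,[np.round(proj('scene0',P(r,th,.15)),1) for r in(.168,.175,.192,.209)])
s=status.get_state()['eef_pos']; print(s)
```

```text
scene0 red y 0.14 mean [ 0.165 -0.051] rmax 0.17983232506877583 ang at outer -0.11405039964490488
scene0 red y 0.146 mean [ 0.16 -0.  ] rmax 0.1737997497069841 ang at outer -0.06823706521015374
scene0 red y 0.15 mean [0.157 0.035] rmax 0.16998735361980402 ang at outer -0.035931351562804796
scene6 red y 0.14 mean [0.163 0.235] rmax 0.1716110245965467 ang at outer 0.1837296263487682
scene6 red y 0.146 mean [0.16  0.291] rmax 0.16822959034725032 ang at outer 0.23628421957955362
scene6 red y 0.15 mean [0.158 0.328] rmax 0.16623577930732358 ang at outer 0.27807858216469405
green y 0.15 mean [0.195 0.366] rmin/max 0.1743842321795769 0.21045469866870808 inner ang 0.3553747210773824
green y 0.155 mean [0.193 0.405] rmin/max 0.17291990315328806 0.20799203071799252 inner ang 0.39712868853845706
green y 0.16 mean [0.192 0.445] rmin/max 0.17179061785298327 0.2060333229676073 inner ang 0.4395169559750153
0.4 [array([397.4, 323. ]), array([400.7, 320.5]), array([408.9, 314.2]), array([417., 308.])]
0.45 [array([396. , 320.4]), array([399.3, 317.7]), array([407.4, 311.1]), array([415.5, 304.6])]
0.5 [array([394.4, 317.9]), array([397.7, 315.1]), array([405.7, 308.2]), array([413.7, 301.4])]
[0.517 0.183 0.218]
```

```bash
python3 -c "
import cv2,numpy as np
a=cv2.imread('pics/top0.png')[205:240,115:155]; b=cv2.imread('pics/scene0.png')[300:360,385:425]
f=lambda i:cv2.resize(i,(400,int(i.shape[0]*400/i.shape[1])),interpolation=cv2.INTER_NEAREST)
o=np.zeros((600,800,3),np.uint8);A=np.clip(f(a).astype(int)*2,0,255);o[:A.shape[0],:400]=A;o[:,400:]=f(b);cv2.imwrite('pics/c7.png',o)"
```

```text
(no output)
```

View pics/c7.png

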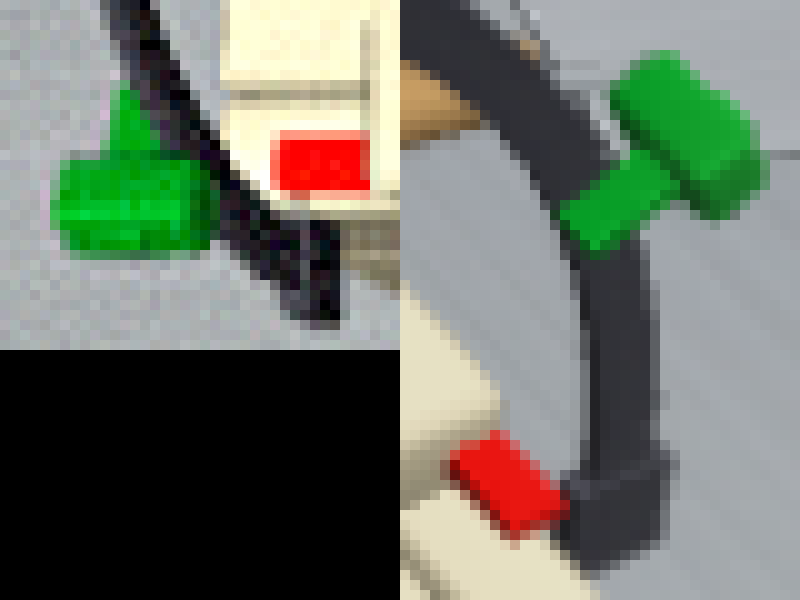

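Run:
```python
from h import *
np.set_printoptions(precision=3,suppress=True)
y0=.015; ex=np.array([np.cos(y0),np.sin(y0),0]); ey=np.array([-np.sin(y0),np.cos(y0),0]); hin=np.array([.4933,.1907,0])+.205*ex+np.array([0,0,.141])
def rep(n,p): q=p-hin; a,b,y=-q@ex,q[2],q@ey; print(n,p,'r',np.hypot(a,b).round(4),'th',np.arctan2(b,a).round(3),'y',y.round(4))
def t(n,s,p): q,e=tri(('scene0',*s),('top0',*p)); print(np.round(e,4)); rep(n,q)
t('grip',(414,313.8),(128,225.5)); t('grip-1px',(414,313.8),(129,225.5)); t('stem inner',(403.1,323.3),(128.3,213.5))
t('red',(395.1,348),(146.7,221)); t('red end',(399,351.8),(142,221))
t('arc foot',(385+22,300+50.5),(115+31.5,205+27.5))
```

```text
[0. 0.]
grip [0.514 0.347 0.219] r 0.1979 th 0.408 y 0.1561
[0.001 0.001]
grip-1px [0.514 0.346 0.218] r 0.1977 th 0.402 y 0.155
[0.001 0.001]
stem inner [0.537 0.35  0.212] r 0.1735 th 0.42 y 0.1588
[0. 0.]
red [0.536 0.337 0.141] r 0.1598 th -0.002 y 0.146
[0.001 0.001]
red end [0.536 0.347 0.14 ] r 0.1602 th -0.004 y 0.1557
[0.001 0.001]
arc foot [0.515 0.342 0.127] r 0.182 th -0.076 y 0.1507
```

The marker angle agrees across the grip (0.408), stem (0.42) and centroid (0.41). The lid now reads about 0.29–0.30, so it needs roughly 0.115 rad more.

```bash
python3 -m jog '[[4,0,7,0,0,0],[4,0,7,0,0,0],[4,0,6,0,0,0],[0,0,0,0,0,0],[0,0,0,0,0,0]]'
cat > lid.py <<'E'
from h import *
import sys
y0=.015; ex=np.array([np.cos(y0),np.sin(y0),0]); ey=np.array([-np.sin(y0),np.cos(y0),0]); hin=np.array([.4933,.1907,0])+.205*ex+np.array([0,0,.141])
f=sys.argv[1]; im=grab('scene',f); h=cv2.cvtColor(im,cv2.COLOR_BGR2HSV)
def c(lo,hi,a=380,b=440):
    m=cv2.inRange(h,lo,hi); m[:,:a]=0; m[:,b:]=0; q,x=np.nonzero(m); return x.mean(),q.mean(),len(x)
r=c((0,180,70),(3,255,255)); o,d=ray(f,r[0],r[1]); t=((hin+.146*ey-o)@ey)/(d@ey); q=o+t*d-hin
print('red',r,'lid',np.hypot(q@ex,q[2]),np.arctan2(q[2],-q@ex),'green',c((50,150,60),(70,255,255)),'orange',c((5,180,90),(14,255,255),240,275))
s=status.get_state(); print(s['t'],s['eef_pos'],s['force'],s['width'])
E
python3 lid.py l1
```

```text
t: 16.3
eef_pos: [0.5289, 0.1833, 0.2377]
ee_rot: [3.14, 0.007, -3.137]
force: [0.6, 2.4, -9.0]
width: 0.0107
red (np.float64(391.6578947368421), np.float64(324.2368421052632), 76) lid 0.15954603719723445 0.40807358539696464 green (np.float64(411.1032863849765), np.float64(315.2957746478873), 213) orange (np.float64(256.6296296296296), np.float64(151.989417989418), 189)
16.35 [0.52887913 0.18333779 0.23762768] [ 1.27874348  2.41435434 -8.40335295] 0.010229345013179274
```

The lid reads 0.408 against 0.41 for the mark, and the marker hasn't moved. I'll hold for a moment to check that it is still.

```bash
python3 -m jog '[[0,0,0,0,0,0],[0,0,0,0,0,0],[0,0,0,0,0,0],[0,0,0,0,0,0]]'; python3 lid.py l2; python3 lid.py l3; python3 -c "
import cv2;cv2.imwrite('pics/c8.png',cv2.resize(cv2.imread('pics/l3.png')[120:370,230:430],(640,800))[:600] if 0 else cv2.resize(cv2.imread('pics/l3.png')[130:370,230:430],(500,600),interpolation=cv2.INTER_CUBIC))"
```

```text
t: 16.75
eef_pos: [0.5284, 0.1833, 0.237]
ee_rot: [3.14, 0.007, -3.137]
force: [1.4, 1.6, -8.7]
width: 0.0103
red (np.float64(391.6578947368421), np.float64(324.2631578947368), 76) lid 0.15952646558989783 0.4076955232556512 green (np.float64(411.1032863849765), np.float64(315.2957746478873), 213) orange (np.float64(256.64736842105265), np.float64(151.80526315789473), 190)
16.8 [0.52839393 0.18330297 0.23700646] [ 1.7442697   1.54633107 -8.21319622] 0.01077043504639195
red (np.float64(391.6578947368421), np.float64(324.2631578947368), 76) lid 0.15952646558989783 0.4076955232556512 green (np.float64(411.08878504672896), np.float64(315.2897196261682), 214) orange (np.float64(256.62566844919786), np.float64(151.98930481283423), 187)
16.85 [0.52840909 0.18332496 0.23701089] [ 1.82680875  1.27562211 -8.22511567] 0.010384609211655304
```

View pics/c8.png

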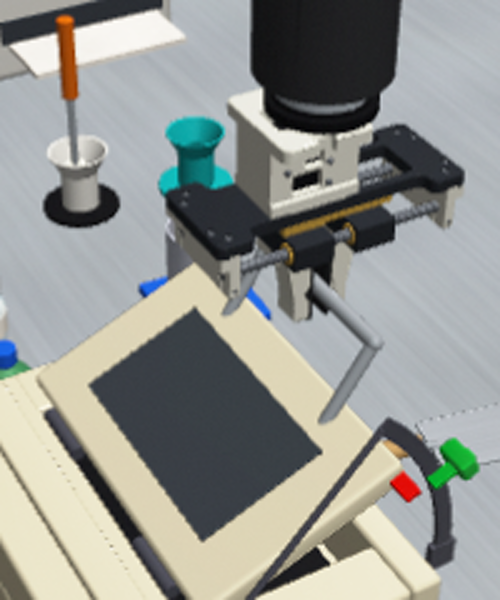

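The lid is held by the bar. The red pointer's outer end, crop (418,491), lies on the inward extension of the green stem, whose inner end is at (432,482). The brush stands in the white stand at (68,60)–(78,160). Handing in.

```bash
python3 -c "
from station import workorder,status
print(workorder.job_done()); print(status.get_state()['t'])"
```

```text
the job is handed in; nothing more can be done
None
the job is handed in; nothing more can be done
```

I brushed the cup with two full strokes and stood the brush back in the white stand. I then lifted the lid by its handle to the green marker and handed the job in at about 16.9 s, still gripping it. The hand-in gives no verdict, so success is not confirmed beyond my own checks.

**Strokes:** From the hand's measured height, the bristle end came down to about 12–15 mm above the cup floor each time. It went up to about 75 mm after the first stroke and clear of the cup after the second.

**Brush:** It stands in its stand, with the handle within about 1 px of where it started in the scene view.

**Lid:** It read 0.408 rad and steady in two consecutive pictures. Separate readings of the mark gave 0.40–0.42 rad, and the allowance is about 0.06. The wrist force sensor shows the lid pulling down with about 8 N. The green marker did not move in the pictures.

**Problems and limits:**
- **First grip:** My first grip on the bar drifted up to the finger tips, so I opened and gripped again lower before lifting.
- **Grip width:** The fingers read about 10.5 mm on the 12 mm bar, which suggests it is off-centre in the pads. It held without slipping.
- **Lid angle:** At the end only the scene camera could see the pointer, because the arm blocked the top view. The arm's own travel agreed with the lid angle.
- **Other objects:** I did not measure their final positions, but no move came near them.

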